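# Unlock a bench spring clamp and hold its jaw open at the mark

### The job

The goldsmith across the bench needs the spring clamp held open while she lays in a bar. Pull the lock pin up out of the clamp and leave it in the steel dish, then pull the clamp's slide out until its pointer stands between the two prongs of the forked rider on the scale, and keep it there: finish while still holding the slide, because its spring shuts it when let go. Leave the soldering block, the jar and the pliers where they are.

Things in the scene. Friction and masses are not known exactly. Their poses are not given: they have to be found in the camera images.
- clamp: fixed grey bench clamp, foot plate 210 (x) by 90 (y) by 20 mm high. Origin on the bench under the pin hole. Its -x axis is the direction in which the slide is pulled out; its +x end carries a fixed steel jaw 62 mm high. Two steel spring tubes (top 33 mm above the bench) flank the slide; an aluminium scale rail, 24 mm high, lies along its +y side
- slide: steel slide of the clamp: moving jaw (62 mm high) at one end, grip plate at the other, flat bar between (top 32 mm above the bench). Axes as the clamp's, origin at the clamp's origin when shut. Travels 0 to 65 mm along the clamp's -x; a spring pulls it shut with 4.5 N when shut, plus 1.8 N per 10 mm of travel. While the pin is in, it is blocked
- slide_grip (a point): centre of the top edge of the slide's upright black grip plate, 82 mm above the bench. The plate is 12 mm thick along the pull (x), 70 mm wide (y) and 34 mm tall (48 to 82 mm above the bench), on a narrow steel post on the slide's bar (top at 32 mm). 70 mm from the pin hole. Axes as the clamp's
- slide_pointer (a point): tip of the slide's thin steel pointer, 3 mm wide, sticking out over the +y tube, 36 mm above the bench; moves with the slide
- rider_gap (a point): middle of the 12 mm gap between the two upright prongs (4 mm thick, 38 mm above the bench) of the dark steel rider, screwed fast on the scale rail; 36 mm above the bench, axes as the clamp's. This is the mark: 25 to 55 mm of travel from shut; the pointer tip is there when its x in this frame is zero
- pin: loose upright lock pin, 68 mm long, about 50 g: 8 mm stem 28 mm long, collar of 22 mm diameter 4 mm thick, then a black round knob of 20 mm diameter, 36 mm tall. Origin at the foot, z towards the knob. It stands in a 10 mm hole through the slide into the clamp, foot 4 mm and knob 36 to 72 mm above the bench, and is out once lifted 28 mm
- pin_knob (a point): centre of the top of the pin's knob
- dish: loose open steel dish, 180 (x) by 160 (y) mm, 24 mm high, walls and floor about 4 mm thick, 350 g, standing to the left or to the right of the clamp; origin at the centre of its underside
- block: bystander: pale soldering block 130 by 100 by 28 mm, on the other side; origin at the centre of its underside
- jar: bystander: jar with an orange cap, 64 mm diameter, 75 mm high; origin at the centre of its underside
- pliers: bystander: pliers lying flat, about 130 mm long; origin under the pivot
Things that resemble listed ones, but are neither listed nor needed, are in the scene too. Of the things shaped like the pin, the black one is meant.

How it is judged:
On the way, in this order (a step that is already met when the one before it is completed fails the run):
1. the pin is out of the clamp and left in the dish (x of pin in the frame of dish between -0.088 and 0.088 m and y of pin in the frame of dish between -0.078 and 0.078 m and x of pin_knob in the frame of dish between -0.088 and 0.088 m and y of pin_knob in the frame of dish between -0.078 and 0.078 m and z of pin in the frame of dish below 0.035 m and z of pin_knob in the frame of dish below 0.085 m and contact force between pin and dish above 0.1 N and contact force between the fingers and pin below 0.05 N), for 0.2 s.
2. the slide is held with its pointer between the prongs (x of slide_pointer in the frame of rider_gap between -0.005 and 0.005 m and linear speed of slide below 0.01 m/s and contact force between the fingers and slide above 3 N), for 0.3 s.
At the end, for the whole second after the job is handed in: The robot's fingers still hold the slide (contact above 3 N), its pointer tip stands within 5 mm of the middle of the rider's gap along the slide's travel and the slide is still (below 10 mm/s); the pin rests in the dish, wholly inside its walls, untouched by the robot (all of step 1 and all of step 2 and linear speed of pin below 0.05 m/s and contact force between slide and pin below 0.1 N); the arm keeps its last pose, push and grip.
It fails at once if the soldering block, jar or pliers are moved by more than 30 mm (distance of any of block, jar, pliers from where it was at the start of the episode above 0.03 m).
It also fails if it takes over 51 s, if anything falls off the work surface, if the arm or the gripper's body presses on something with over 40 N, if the wrist force passes 120 N, or if a joint passes its speed limit or range.

### The arm

A 6-joint arm with a two-finger parallel gripper is mounted at the origin on the work surface. World frame = base frame: x ahead of the robot, y to its left, z up, the work surface at z = 0. Lengths are in m, angles in rad, forces in N, time in s.
With the tool pointing down it reaches from about 0.325 to 0.9 m from the base axis. Payload 6.1 kg.
Tool frame: the origin (TCP) lies midway between the tips of the shut fingers; the grasp point (between the pads) lies 19 mm behind it; z points along the fingers, y is the line along which they close (so a half turn about z gives the same grasp; the last joint's range is limited). The gripper opens to 85 mm and grips with 20 to 120 N. Pads are 22 mm wide; open, the fingers measure 114 mm over their backs; the gripper's body (76 mm by 85 mm) begins 54 mm behind the grasp point. The pads swing forward as they close: fully open they stand 13 mm farther back than shut.
Start: joints at [1.014, 0.22, 1.526, -0, 1.395, -0.126], TCP at [0.261, 0.568, 0.231] pointing down, gripper open.
Joint ranges: [-2.98, 2.98], [-0.91, 2.08], [0.09, 2.57], [-1.24, 4.39], [0.2, 2.65], [-2.68, 2.68]. Speed limits (rad/s): [2.57, 2.57, 3.01, 3.14, 3.14, 3.14].

### API

Orientations are given as [roll, pitch, yaw] about the fixed x, y, z axes, in that order (R = Rz(yaw) Ry(pitch) Rx(roll)).
In Python, from plant import movep, move_l, set_joints, gripper_to, hold, inverse_kinematics, observe, get_image, get_calibration, Unreachable, job_done gives the robot as it stands. Calls block until the motion is done:
- movep(position, orientation): joint-space move of the TCP to a pose.
- move_l(position, feed=0.15, rotation=None, max_force=None): straight line of the TCP; rotation=None keeps the orientation; feed is the mean speed in m/s. With max_force (N) it stops when the force on the tool has changed by that much, and returns True; else False.
- set_joints(angles): joint-space move.
- gripper_to(opening, f_grip=None): finger opening in m; f_grip is the grip in N (None keeps the last); returns when the fingers have stopped.
- hold(seconds).
- inverse_kinematics(position, orientation): joint angles nearest the present ones, or None.
- observe(): the state.
- get_image(name): name is "side" or "top" or "wrist"; returns (picture, depth): 420x560x3 uint8, red, green, blue; 420x560 float32, m along the optical axis (not along the pixel's ray), 0 where there is no reading.
- get_calibration(name): a dict with "intrinsics" (3x3 intrinsics, pixels), "world_from_camera" (4x4, takes a point from camera to world coordinates). Camera axes: x right, y down, z forward; pixel columns grow to the right and rows downward; lengths in m; the calibration is good to about 2 mm. A picture is of the moment at which its call begins: read the wrist's pose just before it. get_calibration takes no time and is no camera call; for the wrist camera it gives the pose at the moment of the call.
A pose or a line that the arm cannot do raises Unreachable and nothing moves.
- job_done(): hands the job in, once; it reports no verdict.
The state is a dict: "time_s": time; "q": joint angles; "joint_velocities": joint speeds; "joint_torque": joint torques, N m; "eef_pos": TCP position; "tcp_rot": TCP orientation; "ft_force": force on the tool from outside, world axes, zero at the start; "torque": the same for the moment, N m; "opening": finger opening in m.
Only numpy, scipy, OpenCV 4.12 (cv2) and the standard library are available. Lean on these libraries where they do the work, as an engineer would, in place of code of your own. Each camera call takes 0.05 s, during which the arm holds its last target. There are 200 camera calls.

## Working session

There is one attempt and no reset: what is moved stays moved. The work goes in short steps, each a Python script; the robot and the scene stay as the last script left them, time stands still between calls to the robot, and variables do not carry over. Pictures are saved under pics/ and viewed, on a budget of 10 in all, crops included, one or two more only if the job needs it, and the job is handed in when it is done.

```bash
ls; mkdir -p pics
python3 - <<'E'
from plant import *
import cv2,numpy as np
for n in("top","side"):
    im,d=get_image(n); cv2.imwrite(f"pics/{n}0.png",im[:,:,::-1]); np.savez(f"{n}0.npz",im=im,d=d)
    c=get_calibration(n); print(n,np.round(c["intrinsics"],1).tolist(),np.round(c["world_from_camera"],3).tolist())
s=observe();print(s["time_s"],s["eef_pos"],s["tcp_rot"],s["ft_force"],s["opening"])
E
```

```text
pics
top [[380.1, 0.0, 291.5], [0.0, 380.1, 207.5], [0.0, 0.0, 1.0]] [[0.023, -0.997, 0.075, 0.485], [-0.999, -0.027, -0.041, 0.018], [0.043, -0.074, -0.996, 0.991], [0.0, 0.0, 0.0, 1.0]]
side [[411.3, 0.0, 284.8], [0.0, 411.3, 209.2], [0.0, 0.0, 1.0]] [[0.776, -0.404, 0.485, 0.158], [-0.631, -0.514, 0.581, -0.455], [0.014, -0.757, -0.653, 0.604], [0.0, 0.0, 0.0, 1.0]]
0.1 [0.2606994  0.56741757 0.23029754] [-3.13981981e+00 -1.80402578e-04  2.71080301e+00] [ 0.16480126  0.14109073 -0.97649852] 0.08532503007107062
```

View pics/top0.png

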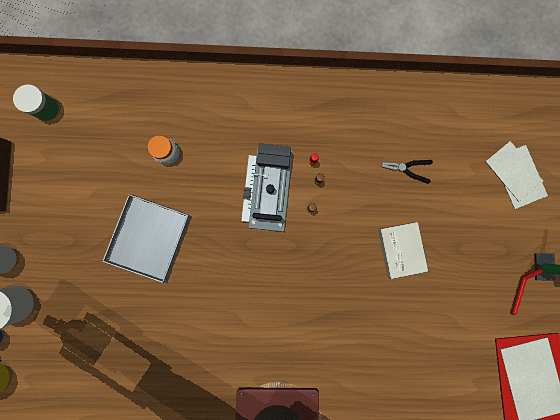

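View pics/side0.png

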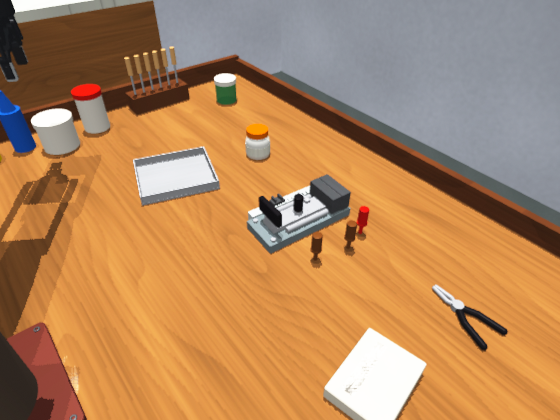

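Top view: the black knob stands in the clamp at about (270,189). The lookalikes are loose on the bench: red at (314,158), brown at (320,179) and (312,208). The black one in the clamp's hole is the one meant. The dish is at (147,238), the grip plate near (267,217) and the rider near (247,193). Next I compute rough positions and make an enlarged crop.

```bash
cat > h.py <<'E'
from plant import *
import cv2,numpy as np
def ray(cal,uv,z):
    K,T=cal["intrinsics"],cal["world_from_camera"]
    d=T[:3,:3]@np.linalg.inv(K)@np.array([uv[0],uv[1],1.]); o=T[:3,3]
    return o+d*(z-o[2])/d[2]
def proj(cal,p):
    T=np.linalg.inv(cal["world_from_camera"]);c=T[:3,:3]@np.array(p)+T[:3,3];c=cal["intrinsics"]@c
    return c[:2]/c[2]
E
python3 - <<'E'
from h import *
c=get_calibration("top");im=np.load("top0.npz")["im"]
P={}
for n,uv,z in[("knob",(270.5,189),.072),("plate",(267,217),.082),("rider",(247,193),.036),("jaw",(275,154),.062)]:
    P[n]=ray(c,uv,z);print(n,P[n].round(4))
# dish: bright rim blob
hsv=cv2.cvtColor(im,cv2.COLOR_RGB2HSV)
m=((hsv[...,1]<60)&(hsv[...,2]>60)).astype(np.uint8);r=np.zeros_like(m);r[180:300,90:205]=1
cs=max(cv2.findContours(m*r,0,2)[0],key=cv2.contourArea)
q=np.array([ray(c,p,.022)[:2] for p in cs[:,0].astype(float)],np.float32)
print("dish",cv2.minAreaRect(q))
a=cv2.resize(im[135:240,225:345],None,fx=3.3,fy=3.3,interpolation=cv2.INTER_CUBIC)
s=np.load("side0.npz")["im"];b=cv2.resize(s[165:270,235:385],None,fx=2.6,fy=3.3,interpolation=cv2.INTER_CUBIC)
cv2.imwrite("pics/crop1.png",np.hstack([a,b])[:,:,::-1])
E
```

```text
knob [0.5975 0.0319 0.072 ]
plate [0.5288 0.0382 0.082 ]
rider [0.5901 0.0912 0.036 ]
jaw [0.6862 0.0233 0.062 ]
dish ((0.4715428054332733, 0.34010928869247437), (0.16396403312683105, 0.18046952784061432), 71.97306060791016)
```

View pics/crop1.png

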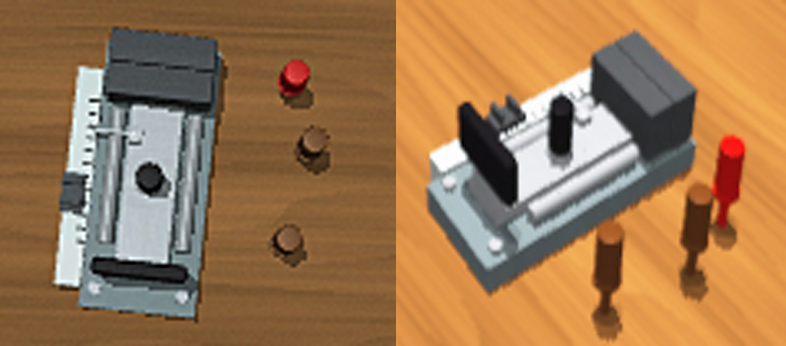

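The crop confirms the black pin in the clamp's hole, with the lookalikes loose on the bench. The pull points toward the robot (clamp yaw about -0.09), and the dish fits its 160x180 size. Next I move above the clamp and measure with the wrist camera.

Run:
```python
from h import *
y=-0.093
for k in(0,np.pi,np.pi/2,-np.pi/2):
    for p in([.597,.032,.04],[.52,.038,.05]):
        r=inverse_kinematics(p,[np.pi,0,y+k]);print(round(k,2),p,None if r is None else np.round(r,2))
movep([.54,.04,.26],[np.pi,0,y+np.pi])
s=observe();c=get_calibration("wrist");im,d=get_image("wrist")
print(s["time_s"],s["eef_pos"],s["q"],c["intrinsics"].round(1).tolist(),c["world_from_camera"].round(3).tolist())
np.savez("w1.npz",im=im,d=d,K=c["intrinsics"],T=c["world_from_camera"]);cv2.imwrite("pics/w1.png",im[:,:,::-1])
```

```text
0 [0.597, 0.032, 0.04] [-0.08  0.36  1.74 -0.    1.04  1.59]
0 [0.52, 0.038, 0.05] [-0.08  0.19  1.94 -0.    1.02  1.59]
3.14 [0.597, 0.032, 0.04] [-0.08  0.36  1.74  0.    1.04 -1.56]
3.14 [0.52, 0.038, 0.05] [-0.08  0.19  1.94  0.    1.02 -1.56]
1.57 [0.597, 0.032, 0.04] [-0.08  0.36  1.74 -0.    1.04  0.01]
1.57 [0.52, 0.038, 0.05] [-0.08  0.19  1.94 -0.    1.02  0.01]
-1.57 [0.597, 0.032, 0.04] None
-1.57 [0.52, 0.038, 0.05] None
2.2417 [0.53995835 0.04075451 0.25995362] [-7.05131212e-02  2.14008669e-03  1.70964766e+00  2.89901562e-04
  1.42991701e+00 -1.54922257e+00] [[310.0, 0.0, 275.9], [0.0, 310.0, 210.6], [0.0, 0.0, 1.0]] [[0.093, 0.945, 0.315, 0.459], [0.996, -0.089, -0.029, 0.049], [0.001, 0.316, -0.949, 0.402], [0.0, 0.0, 0.0, 1.0]]
```

View pics/w1.png

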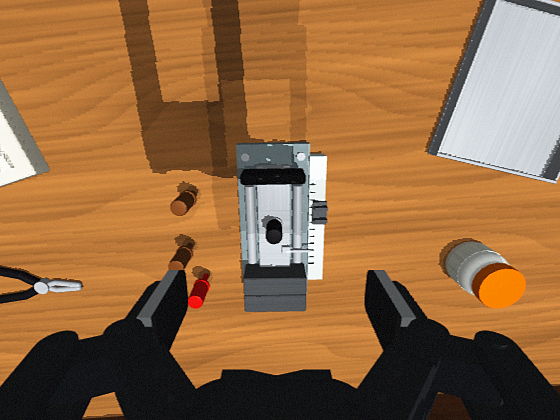

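The wrist view shows the whole clamp: knob top at (273,236), plate top near (273,177), rider at (319,212) and pointer at about (295,248). I take the precise points from the depth, by height slices.

```bash
cat >> h.py <<'E'
def cloud(w):
    d=w["d"];K,T=w["K"],w["T"];v,u=np.indices(d.shape)
    p=np.stack([(u-K[0,2])/K[0,0]*d,(v-K[1,2])/K[1,1]*d,d],-1)@T[:3,:3].T+T[:3,3]
    p[d==0]=np.nan;return p
E
python3 - <<'E'
from h import *
w=np.load("w1.npz");p=cloud(w);im=w["im"];g=im.max(-1)
def box(u0,u1,v0,v1):
    m=np.zeros(g.shape,bool);m[v0:v1,u0:u1]=1;return m
def rep(n,m):
    q=p[m];print(n,m.sum(),"med",np.median(q,0).round(4),"mid",((q.min(0)+q.max(0))/2).round(4),"rect",cv2.minAreaRect(q[:,:2].astype(np.float32)))
    return q
z=p[...,2]
rep("knob",box(258,290,215,250)&(abs(z-.072)<.004))
rep("plate",box(235,312,160,192)&(abs(z-.082)<.004))
rep("jaw",box(235,312,260,315)&(abs(z-.062)<.006)&(g<110))
rep("rider",box(306,332,198,226)&(z>.030)&(z<.045))
rep("railpointer",box(285,306,240,256)&(z>.033)&(z<.040))
rep("bar",box(258,290,195,262)&(abs(z-.032)<.002))
a=im[190:270,240:335]; cv2.imwrite("pics/w1c.png",cv2.resize(a,None,fx=7,fy=7,interpolation=cv2.INTER_CUBIC)[:,:,::-1])
E
```

```text
knob 214 med [0.5989 0.0327 0.071 ] mid [0.5991 0.0324 0.0705] rect ((0.5990935564041138, 0.03236875310540199), (0.018630532547831535, 0.018529227003455162), 84.97161102294922)
plate 709 med [0.5295 0.038  0.0808] mid [0.53   0.0384 0.0807] rect ((0.5300523638725281, 0.03852863609790802), (0.06900530308485031, 0.01209924928843975), 85.02168273925781)
jaw 2167 med [0.6819 0.026  0.0611] mid [0.6837 0.0262 0.0599] rect ((0.6837325096130371, 0.0259490255266428), (0.07847999781370163, 0.05012868717312813), 86.24456787109375)
rider 165 med [0.5892 0.0926 0.0361] mid [0.5905 0.0916 0.0348] rect ((0.5906267166137695, 0.09147229790687561), (0.017472878098487854, 0.029688818380236626), 84.64273834228516)
railpointer 101 med [0.6361 0.0505 0.0369] mid [0.6329 0.057  0.0361] rect ((0.6327706575393677, 0.055928610265254974), (0.01550872903317213, 0.027024900540709496), 9.69637680053711)
bar 1553 med [0.5973 0.032  0.0312] mid [0.6068 0.0319 0.032 ] rect ((0.6067521572113037, 0.032038044184446335), (0.04003308340907097, 0.09209088236093521), 85.257080078125)
```

View pics/w1c.png

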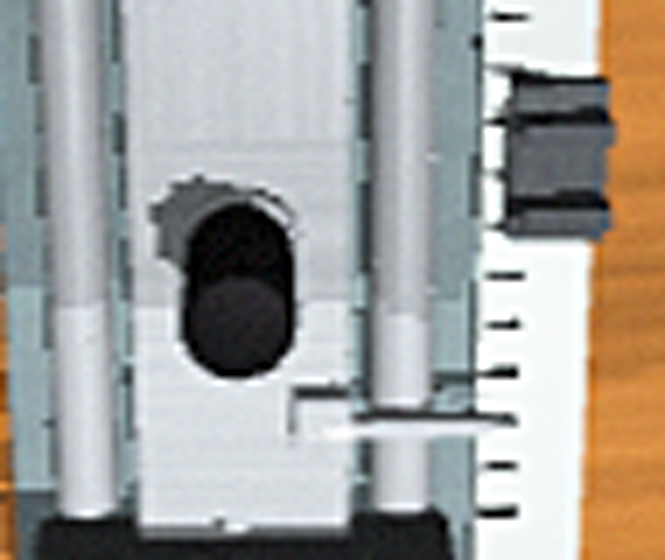

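Run:
```python
from h import *
w=np.load("w1.npz");c={"intrinsics":w["K"],"world_from_camera":w["T"]};u=lambda a,b:(240+a/7,190+b/7)
R=np.array([np.cos(-.087),np.sin(-.087)])
a,b,t=ray(c,u(560,94),.038),ray(c,u(560,224),.038),ray(c,u(470,426),.036)
print("prongs",a.round(4),b.round(4),"gap",(b-a)[:2]@R,"pointer",t.round(4),"travel",(t-(a+b)/2)[:2]@R)
rot=[np.pi,0,np.pi-.087]
gripper_to(.05,60)
movep([.599,.0325,.12],rot); move_l([.599,.0325,.041],.1)
gripper_to(0.0,60);s=observe();print(s["time_s"],s["opening"],s["ft_force"].round(1),s["eef_pos"].round(4))
print("stop",move_l([.599,.0325,.085],.08,max_force=40));s=observe();print(s["opening"],s["ft_force"].round(1),s["eef_pos"].round(4))
im,d=get_image("wrist");c=get_calibration("wrist");cv2.imwrite("pics/w2.png",im[:,:,::-1])
print(observe()["time_s"])
```

```text
prongs [0.5755 0.0924 0.038 ] [0.5998 0.0912 0.038 ] gap 0.02433170122049477 pointer [0.639  0.0728 0.036 ] travel 0.052839767200181666
4.7167 0.018498564612468398 [-0.3  0.5  4.2] [0.5998 0.0324 0.042 ]
stop False
0.018090614288561558 [-0.6  1.  -1.3] [0.5987 0.0325 0.085 ]
5.4667
```

View pics/w2.png

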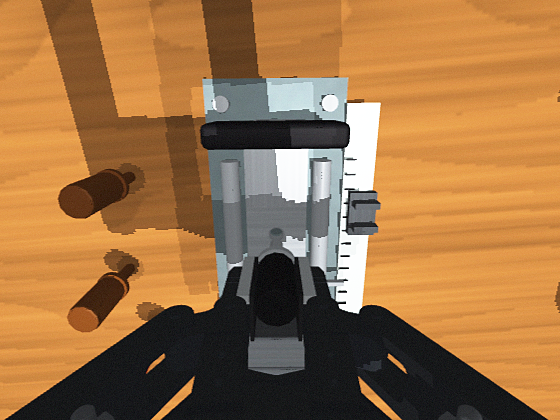

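The pin is held and out of its hole. The two rider prongs are the dark bars at about rows 203 and 231 here. My 24 mm spacing had taken the rider's body edges, but the middle is the same. Now to the dish.

Run:
```python
from h import *
move_l([.599,.0325,.15],.2)
rot=[np.pi,0,np.pi-.087]
movep([.4715,.34,.13],rot)
print("stop",move_l([.4715,.34,.040],.06,max_force=3));s=observe();print(s["ft_force"].round(1),s["eef_pos"].round(4))
gripper_to(.04,60);hold(.2)
move_l([.4715,.34,.13],.15)
movep([.43,.33,.25],rot)
c=get_calibration("wrist");im,d=get_image("wrist");cv2.imwrite("pics/w3.png",im[:,:,::-1])
np.savez("w3.npz",im=im,d=d,K=c["intrinsics"],T=c["world_from_camera"])
p=cloud(np.load("w3.npz"));m=(im.max(-1)<70)&(np.hypot(p[...,0]-.4715,p[...,1]-.34)<.11)&(p[...,2]<.09)
q=p[m];print(m.sum(),np.nanmin(q,0),np.nanmax(q,0),observe()["time_s"])
```

```text
stop True
[-0.  -0.2  3.8] [0.4713 0.3399 0.042 ]
758 [ 0.36631991  0.24334504 -0.00342684] [0.57213742 0.43721157 0.07326429] 10.4833
```

View pics/w3.png

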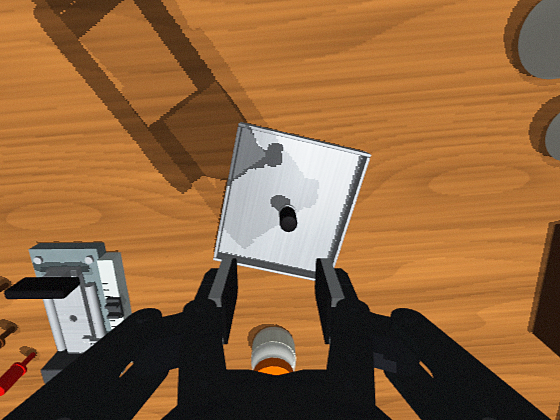

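The pin stands upright in the dish, released, at (288,217). Now I grip the plate and pull about 50 mm.

Run:
```python
from h import *
rot=[np.pi,0,np.pi/2-.087];e=np.array([np.cos(.087),-np.sin(.087),0])
g=np.array([.530,.0385,.052])
gripper_to(.04,80)
movep(g+[0,0,.09],rot); print("stop",move_l(g,.1,max_force=15))
gripper_to(0,80);s=observe();print(s["opening"],s["ft_force"].round(1),s["eef_pos"].round(4))
g=s["eef_pos"]
print("stop",move_l(g-e*.050,.05,max_force=45));hold(.3);s=observe();print(s["time_s"],s["opening"],s["ft_force"].round(1),s["eef_pos"].round(4),(g-s["eef_pos"])@e)
c=get_calibration("wrist");im,d=get_image("wrist");cv2.imwrite("pics/w4.png",im[:,:,::-1])
np.savez("w4.npz",im=im,d=d,K=c["intrinsics"],T=c["world_from_camera"])
```

```text
stop False
0.010981755182776824 [-3.   0.6  6. ] [0.5305 0.0384 0.053 ]
stop False
14.8 0.010842266547189417 [ 13.   -2.  -11.4] [0.4832 0.0422 0.053 ] 0.04740471574389685
```

View pics/w4.png

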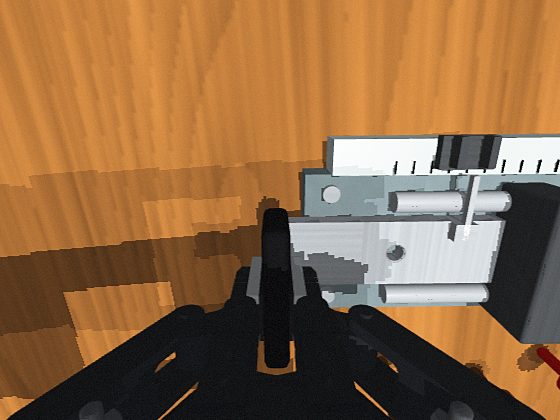

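The slide has come out, and the 13 N on the wrist matches the spring at 47 mm. The pointer tip is at about (475,176) and the rider at (468,152). I enlarge this to measure the remainder.

Run:
```python
from h import *
w=np.load("w4.npz");im=w["im"];a=cv2.resize(im[125:205,420:520],None,fx=8,fy=7,interpolation=cv2.INTER_CUBIC);a=np.clip(a.astype(float)*1.6,0,255)
cv2.imwrite("pics/w4c.png",a[:,:,::-1])
```

```text
[ WARN:0@0.039] global loadsave.cpp:1063 imwrite_ Unsupported depth image for selected encoder is fallbacked to CV_8U.
```

View pics/w4c.png

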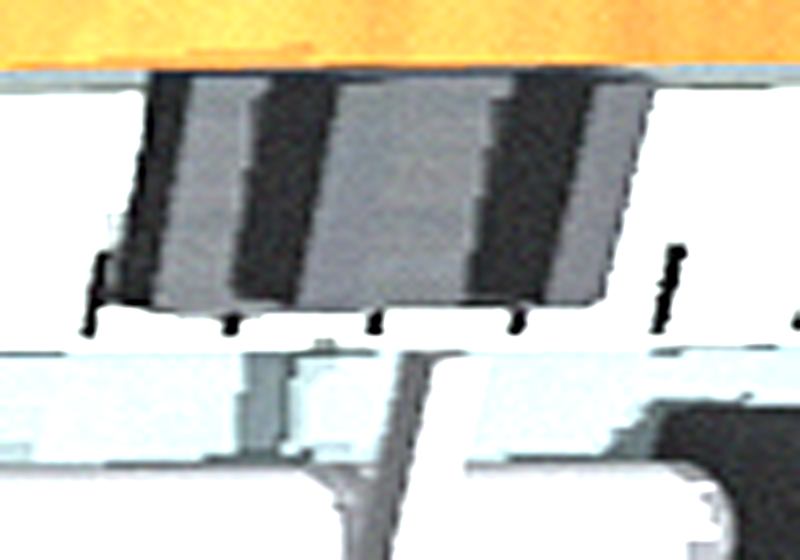

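The bands are ambiguous (tops, side faces, shadows), so I settle it with the depth profile.

Run:
```python
from h import *
w=np.load("w4.npz");p=cloud(w);e=np.array([np.cos(.087),-np.sin(.087)]);n=np.array([-e[1],e[0]])
s=(p[...,:2]-[.599,.0325])@e*1000;t=(p[...,:2]-[.599,.0325])@n*1000
for v in(150,160):
    print("row",v);print(" ".join(f"{u}:{s[v,u]:.1f}/{p[v,u,2]*1000:.0f}/{w['im'][v,u].max()}" for u in range(432,504)))
for v in(176,182,188):
    print("ptr row",v,"t",t[v,474].round(1));print(" ".join(f"{u}:{s[v,u]:.1f}/{p[v,u,2]*1000:.0f}" for u in range(464,482)))
```

```text
row 150
432:-30.8/24/247 433:-30.2/24/249 434:-29.4/23/253 435:-28.6/23/252 436:-28.5/24/145 437:-28.5/25/10 438:-28.8/26/31 439:-28.8/27/39 440:-28.8/28/31 441:-29.2/30/31 442:-27.7/28/83 443:-27.2/28/103 444:-27.5/30/96 445:-26.9/30/95 446:-26.1/29/96 447:-25.4/29/97 448:-24.9/29/99 449:-23.8/28/102 450:-24.0/29/66 451:-23.4/29/35 452:-23.4/30/31 453:-23.7/32/31 454:-23.8/33/37 455:-23.6/33/32 456:-23.7/34/40 457:-23.8/35/32 458:-23.5/36/32 459:-23.6/37/23 460:-23.1/37/76 461:-22.9/37/103 462:-22.3/37/100 463:-21.5/37/87 464:-21.5/37/97 465:-20.7/37/93 466:-20.2/37/93 467:-19.5/37/95 468:-14.5/29/89 469:-14.0/29/94 470:-13.4/29/95 471:-12.5/29/90 472:-12.7/30/96 473:-11.7/29/93 474:-11.5/30/88 475:-10.5/29/93 476:-9.9/29/97 477:-9.9/30/95 478:-9.9/31/95 479:-7.8/28/97 480:-7.8/29/71 481:-7.8/30/36 482:-7.2/30/38 483:-7.6/31/39 484:-7.0/31/31 485:-8.0/33/28 486:-7.4/33/37 487:-7.7/34/36 488:-7.7/35/34 489:-7.7/36/37 490:-7.4/36/30 491:-7.6/37/38 492:-7.6/38/83 493:-6.1/36/94 494:-6.2/37/94 495:-5.8/37/90 496:-5.1/37/92 497:-4.9/38/87 498:-3.5/36/71 499:6.8/23/204 500:7.6/22/255 501:
[... 1203 characters left out ...]
/19 465:-6.6/19 466:-6.7/20 467:-6.0/19 468:-5.4/20 469:-5.0/20 470:-13.0/33 471:-13.7/35 472:-14.5/37 473:-13.9/37 474:-13.3/37 475:-12.9/37 476:-12.0/36 477:-12.3/38 478:-10.7/36 479:-11.5/38 480:1.3/20 481:2.5/19
ptr row 182 t 44.1
464:-6.9/19 465:-6.5/20 466:-5.9/19 467:-5.6/20 468:-13.5/33 469:-13.4/34 470:-13.0/34 471:-13.4/35 472:-13.7/37 473:-13.0/36 474:-12.8/37 475:-12.5/37 476:-11.7/37 477:-10.8/36 478:-11.3/38 479:2.3/19 480:2.1/20 481:2.5/20
ptr row 188 t 40.8
464:-6.5/20 465:-5.9/20 466:-5.1/19 467:-13.0/32 468:-14.3/35 469:-13.4/35 470:-12.9/35 471:-12.2/35 472:-13.8/38 473:-12.7/37 474:-12.1/37 475:-11.7/37 476:-11.3/37 477:-10.8/37 478:1.9/19 479:2.4/20 480:2.8/20 481:3.5/20
```

The depth resolves it along the pull axis:

| Feature | Position (mm) |
|---|---|
| Left prong | -23.6 to -19.7 |
| Right prong | -7.7 to -3.6 |
| Middle of gap (12 mm wide, as specified) | -13.7 |
| Pointer | -12.4 |

So it needs 1.3 mm more pull. I will correct, recheck, and look at the pin.

Run:
```python
from h import *
e=np.array([np.cos(.087),-np.sin(.087),0]);n=np.array([-e[1],e[0]])
g=np.array([.5305,.0384,.053])
move_l(g-e*.0514,.02);hold(.5)
s=observe();print(s["time_s"],s["opening"],s["ft_force"].round(1),s["eef_pos"].round(4),(g-s["eef_pos"])@e,s["joint_velocities"].round(3))
c=get_calibration("wrist");im,d=get_image("wrist")
p=cloud(dict(d=d,K=c["intrinsics"],T=c["world_from_camera"]));S=(p[...,:2]-[.599,.0325])@e[:2]*1000;t=(p[...,:2]-[.599,.0325])@n*1000;z=p[...,2]*1000
m=(abs(t-43)<5)&(abs(z-37)<1.5)&(abs(S+13)<8);print("pointer",m.sum(),np.percentile(S[m],[3,50,97]).round(1))
m=(abs(t-60)<6)&(z>36)&(z<40)&(abs(S+13)<13)
for a in(m&(S<-14),m&(S>-14)):print("prong",a.sum(),np.percentile(S[a],[3,50,97]).round(1))
im,d=get_image("top");cv2.imwrite("pics/top1.png",cv2.resize(im[130:300,90:330],None,fx=3.3,fy=3.3)[:,:,::-1])
```

```text
15.6 0.010352345979304298 [ 13.1  -1.9 -11.5] [0.4819 0.0423 0.053 ] 0.0487836202711838 [-0.002 -0.002 -0.001  0.001 -0.    -0.001]
pointer 139 [-15.6 -14.  -11.8]
prong 212 [-24.1 -22.1 -19.7]
prong 219 [-8.3 -6.  -3.6]
```

View pics/top1.png

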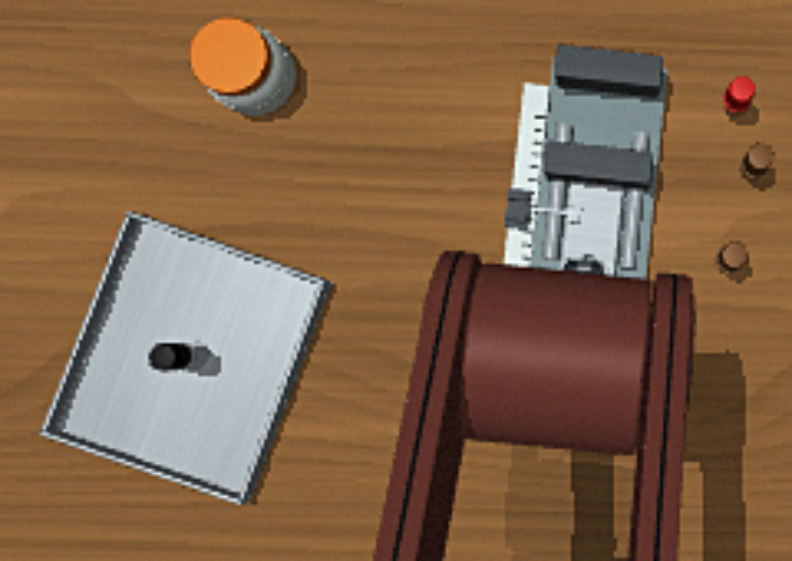

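The pointer (-14.0) is now in the middle of the gap (-14.0), and the pin still stands in the dish at (170,357) in the crop. I check that it holds steady, then hand in.

Run:
```python
from h import *
hold(1.0);s=observe();print(s["time_s"],s["opening"],s["ft_force"].round(1),s["eef_pos"].round(4))
e=np.array([np.cos(.087),-np.sin(.087)]);n=np.array([-e[1],e[0]])
c=get_calibration("wrist");im,d=get_image("wrist")
p=cloud(dict(d=d,K=c["intrinsics"],T=c["world_from_camera"]));q=p[...,:2]-[.599,.0325];S=q@e*1000;t=q@n*1000;z=p[...,2]*1000
m=(abs(t-43)<5)&(abs(z-37)<1.5)&(abs(S+13)<8);x=np.median(S[m]);print("pointer",x)
if abs(x+14)<2 and s["ft_force"][0]>8: job_done();print("handed in")
```

```text
16.7 0.010684076981779037 [ 12.1  -1.6 -11.3] [0.4819 0.0423 0.053 ]
pointer -13.911422276949162
the job is handed in; nothing more can be done
handed in
```

The job is handed in at about 17 s of the 51 s allowed; no verdict is reported. I pulled the black lock pin out of the clamp and stood it in the steel dish. Then I drew the slide out about 49 mm and handed in while still holding its grip plate.

- **Slide:** the last wrist-depth check put the pointer at -13.9 mm and the middle of the rider's gap at about -14.0 mm, against a 5 mm tolerance. It stayed there over a 1 s hold, with about 12 N of spring force on the wrist.
- **Pin:** the last top view shows it upright and untouched near the middle of the dish. It stands free on its 8 mm stem.
- **Bystanders:** the arm did not go near the soldering block, jar or pliers. The jar looks unmoved in the last view. I did not look at the block and pliers again.
- **One reading disagreed:** my first measure of the prong spacing gave 24 mm, because I had taken the rider's body edges. The depth profile later gave the expected 16 mm, and the mark was set from that.

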